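# Find the loose bearing-cap bolt on the label stand and hold its cap open

### The arm

A 6-joint arm with a two-finger parallel gripper is mounted at the origin on a cart in front of the work surface, level with it; the furniture and walls round the work are solid. World frame = base frame: x ahead of the robot, y to its left, z up, the work surface at z = 0. Lengths are in mm, angles in rad, forces in N, time in s.
With the tool pointing down it reaches from about 425 to 950 mm from the base axis. Payload 14.7 kg.
Tool frame: the origin (TCP) lies between the finger pads; the fingertips stand ahead of it and the grasp point (between the pads) lies 5 mm behind it (env.tips_ahead is the z of the fingertips in the tool frame, in mm); z points along the fingers, y is the line along which they close (so a half turn about z gives the same grasp; the last joint's range is limited). The gripper opens to 85 mm and grips with 20 to 120 N. Pads are 22 mm wide; open, the fingers measure 114 mm over their backs; the gripper's body (76 mm by 85 mm) begins 54 mm behind the grasp point. The pads swing forward as they close: fully open they stand 13 mm farther back than shut.
Start: joints at [1.138, 0.48, 1.596, -0, 1.065, -0.047], TCP at [244.571, 602.227, 245.297] pointing down, gripper open.
Joint ranges: [-2.75, 2.75], [-0.82, 2.05], [0.23, 2.67], [-1.56, 4.7], [0.09, 2.69], [-2.92, 2.92]. Speed limits (rad/s): [1.89, 1.89, 2.39, 3.01, 3.01, 3.01].

### API

Orientations are given as a unit quaternion [w, x, y, z].
In Python, from station import env, imaging, workorder gives the robot as it stands.
- The arm moves only by the tool step_arm, never from a script. Its argument "rows" is a list that holds one entry, the list of rows, each a list of 4 numbers: the shift along the tool's x, y, z in mm, then the turn about the tool's z in degrees. In form: [[[dx, dy, dz, spin], ...]]. A call has exactly 10 rows; each row shifts and turns the commanded pose from where the row before left it, along the tool's axes as they then stand; what a row does not reach is not made up. A row lasts 1/8 s, in which the tool goes at most 62.5 mm and 10.7 degrees, less where a joint would pass 70% of its speed; a pose out of reach is approached as far as the arm can. A call is refused whole if a number of a shift passes 62.5 or a number of a turn 10.7, either way. A call with a gripper value outside its range is refused whole. "grip" is the opening, from 0 (shut) to 1 (fully open), set as the call begins (left out, the last holds). The fingers move at their own pace and stop on an object; the grip force is fixed at half the most. Time passes only in rows, so rows that do not move let the fingers close, or fill a call up. It gives the time, the measured TCP pose, the force, the opening and the grip force at its end, in the units of the state.
- env.read_state(): the state, without advancing time (a new reading comes with each control period).
- imaging.get_image(name): name is "side" or "top"; returns a dict with "img" (480x640x3 uint8, blue, green, red), "mtx" (3x3 intrinsics, pixels), "k1" (the pictures are not rectified: a ray, as slopes to the right and down, at radius r is drawn at 1 + k1 r^2 times it, then the intrinsics apply), "world_from_camera" (4x4, takes a point from camera to world coordinates). Camera axes: x right, y up, looking along -z (the intrinsics and any distortion apply to the point x, -y, -z); pixel columns grow to the right and rows downward; lengths in mm; the calibration is good to about 2 mm. A picture is of the moment at which its call begins. There is no depth.
- workorder.job_done(): hands the job in; it is judged then, once.
Trained networks look in a picture, given as the dict that the camera call returned (one of the last four; its "shot" number tells which), for a name from the list of things; names that differ only in an ending like _2 or _b are one class to them, and where a whole thing is asked for, a point or a joint stands for the part that bears it (a point fixed in the world has none). Each returns a list of dicts, best first, with "score" (0 to 1); they miss things now and then, are a little off and sometimes report something else, mostly with a low value. They report only what shows in the picture. A call takes as long as a camera call.
- imaging.cut_out(picture, name): "pixels" (480x640 bool, what is visible of it) and "point" ([row, column] in pixels, amid what is visible of it).
- imaging.tip_of(picture, name): "point" ([row, column] in pixels: a listed point, or the origin of a listed thing).
The state is a dict: "t": time; "joint_pos": joint angles; "qvel": joint speeds; "tau": joint torques, N m; "tcp_pos": TCP position; "tool_rot": TCP orientation; "ft_force": force on the tool from outside, world axes, zero at the start; "wrist_torque": the same for the moment, N m; "grip_width": finger opening in mm; "grip_force": force on a finger pad.
Only numpy, scipy, OpenCV 4.12 (cv2) and the standard library are available. Lean on these libraries where they do the work, as an engineer would, in place of code of your own. Each camera call takes 0.05 s, during which the arm holds its last target. There are 200 camera calls.

### The job

One of the three bearing-cap bolts on the label-roll stand has come out of its thread. Tap the bolt heads down from above, caps shut, until you find the one that gives; then take that bearing's cap by its lift tab, swing it up at least 45 degrees and keep holding it there so that the bearing can be looked at: the job finishes with you still holding the cap open. Leave the loose things round the stand where they lie.

Things in the scene. Friction and masses are not known exactly. Their poses are not given: they have to be found in the camera images.
- loose_bolt (a joint): how far (m) the loose bolt's head is pushed down into its cap: 0 = standing up like the others, 0.006 = fully down. It gives under 1.4 to 3.5 N and springs back up when let go. Which of the three places it sits in is not told and differs from start to start.
- loose_cap (a joint): angle (rad) of the cap held by the loose bolt: 0 = shut (as it starts), grows as its tab is lifted, stops at 1.25. Its weight (about 0.25 kg) drops it shut from any angle as soon as it is let go.
- left_bolt (a point): centre of the top face of the left bolt's hexagon head (left = the robot's left, +y side), 85 mm above the table. Steel head 21 mm over its corners, 8 mm high, on a 24 mm washer flange, above a shoulder with a visible spring. All three look alike, 120 mm apart; a tight one does not yield at all, the loose one goes down 6 mm. Axes as of the stand: its y runs along the roll shaft, its x away from the robot (stand turned up to 0.3 rad), z up.
- left_tab (a point): point to take the left bearing cap's lift tab, with the cap shut: centre of the flat tab, 22 mm wide along the stand's y and 8 mm thick, 62.5 mm above the table (base top is at 12 mm). The tab is free from 28 mm beyond to 16 mm before this point along the stand's x, rounded at its near end, and lies 40 mm nearer the robot than the bolt. It does not follow the cap: it is a fixed point of the stand, valid for the shut cap. The caps of tight bolts cannot be lifted.
- left_hinge (a point): hinge pin of the left bearing cap, behind the roll shaft, 63 mm above the table; the pin runs along the stand's y. An opening cap swings about it, the tab point on a radius of 114 mm, upward and away from the robot.
- middle_bolt (a point): the same for the middle bearing (top of the hexagon head), in every size and height as left_bolt
- middle_tab (a point): the same for the middle bearing (grip point of the lift tab, cap shut), in every size and height as left_tab
- middle_hinge (a point): the same for the middle bearing (hinge pin), in every size and height as left_hinge
- right_bolt (a point): the same for the right bearing (top of the hexagon head), in every size and height as left_bolt
- right_tab (a point): the same for the right bearing (grip point of the lift tab, cap shut), in every size and height as left_tab
- right_hinge (a point): the same for the right bearing (hinge pin), in every size and height as left_hinge
- spanner_mid (a point): open-ended steel spanner, 170 mm long, lying in front of the stand; bystander; point half-way up
- spare_roll_mid (a point): spare white label roll, 66 mm across, 52 mm high; bystander; point half-way up
- paper_tape_mid (a point): ring of paper masking tape, 103 mm across, 25 mm high; bystander; point half-way up
- cutter_mid (a point): box cutter, 145 x 34 x 19 mm; bystander; point half-way up
- brass_weight_mid (a point): check weight with knob, 38 mm across, 50 mm high; bystander; point half-way up
- pen_mid (a point): pen, 145 mm long, 9 mm thick; bystander; point half-way up

How it is judged:
By the outcome, as a careful person would: the job done as asked, in the order asked, and still so for the second after the job is handed in, while the arm keeps its last pose, push and grip.
It also fails if it takes over 51 s, if anything falls off the work surface, if the arm or the gripper's body presses on something with over 40 N, if the wrist force passes 120 N, or if a joint passes its speed limit or range.

## Working session

There is one attempt and no reset: what is moved stays moved. The work goes in short steps, Python scripts to look and compute and a tool call to move; the robot and the scene stay as the last step left them, time stands still between calls to the robot, and variables do not carry over. Pictures are saved under pics/ and viewed, at most 10 in all, crops included, and the job is handed in when it is done.

Besides the shell and the picture viewer there is one more tool, called after "Call:" as name(argument=value, ...), one argument or row to a line, values as JSON. step_arm: Moves the arm, as the interface text tells. Its arguments: {"type":"object","properties":{"rows":{"type":"array","items":{"type":"array","items":{"type":"array","items":{"type":"number"}}}},"grip":{"type":"number"}},"required":["rows"]}

```bash
mkdir -p pics; cat > h.py <<'E'
import numpy as np, cv2
from station import env, imaging, workorder
from scipy.spatial.transform import Rotation as R
def ray(p,rc):
    M=np.array(p["mtx"]);T=np.array(p["world_from_camera"])
    u=(rc[1]-M[0,2])/M[0,0];v=(rc[0]-M[1,2])/M[1,1]
    d=np.array([u,v]);s=d.copy()
    for _ in range(30): s=d/(1+p["k1"]*(s@s))
    return T[:3,3],T[:3,:3]@np.array([s[0],-s[1],-1])
def at(p,rc,z):
    o,d=ray(p,rc);return o+d*(z-o[2])/d[2]
def proj(p,X):
    M=np.array(p["mtx"]);T=np.array(p["world_from_camera"])
    c=T[:3,:3].T@(np.array(X)-T[:3,3]);s=np.array([c[0],-c[1]])/-c[2]
    s=s*(1+p["k1"]*(s@s));return np.array([M[1,1]*s[1]+M[1,2],M[0,0]*s[0]+M[0,2]])
E
python3 - <<'E'
from h import *
print(env.tips_ahead); s=env.read_state(); print(s["tcp_pos"],s["tool_rot"],s["grip_width"],s["ft_force"])
Z=dict(bolt=85,tab=62.5,hinge=63)
for n in("top","side"):
    p=imaging.get_image(n);cv2.imwrite(f"pics/{n}0.png",p["img"])
    print(n,np.array(p["world_from_camera"]).round(2).tolist())
    for k in Z:
        for a in("left","middle","right"):
            for r in imaging.tip_of(p,f"{a}_{k}")[:2]:
                print(a,k,round(r["score"],2),np.round(r["point"]),at(p,r["point"],Z[k])[:2].round(1))
    for k,z in dict(spanner=3,spare_roll=26,paper_tape=12,cutter=9,brass_weight=25,pen=4).items():
        for r in imaging.tip_of(p,k+"_mid")[:1]: print(k,round(r["score"],2),np.round(r["point"]),at(p,r["point"],z)[:2].round(0))
E
```

```text
14.0
[244.38986883 601.86505694 244.65314173] [-1.41067104e-04  1.91688972e-01  9.81455525e-01 -6.08439430e-04] 85.26058202430737 [-0.17185647 -0.94463207  0.37346705]
top [[0.03, 0.99, -0.12, 426.17], [-1.0, 0.03, 0.01, 26.38], [0.02, 0.12, 0.99, 1130.35], [0.0, 0.0, 0.0, 1.0]]
left bolt 0.68 [255. 245.] [549.6 167.8]
middle bolt 0.71 [244. 303.] [574.6  50. ]
middle bolt 0.37 [274. 253.] [510.5 149.2]
right bolt 0.72 [232. 362.] [603.5 -73.1]
left tab 0.95 [274. 254.] [511.3 149.9]
middle tab 0.61 [261. 307.] [542.6  40.4]
right tab 0.85 [253. 366.] [563.1 -84.4]
left hinge 0.81 [223. 245.] [619.2 174.2]
left hinge 0.22 [243. 189.] [573.3 292. ]
middle hinge 0.8 [213. 300.] [645.  59.]
right hinge 0.92 [200. 355.] [675.4 -57.7]
right hinge 0.71 [210. 298.] [650.2  61.7]
spanner 0.93 [308. 314.] [447.  23.]
spare_roll 0.58 [297. 192.] [461. 286.]
paper_tape 0.57 [244. 190.] [579. 303.]
cutter 0.65 [243. 412.] [ 595. -192.]
brass_weight 0.87 [196. 409.] [ 699. -181.]
pen 0.56 [322. 252.] [411. 157.]
side [[0.94, 0.24, -0.26, 266.48], [-0.35, 0.62, -0.7, -810.16], [-0.0, 0.75, 0.66, 844.68], [0.0, 0.0, 0.0, 1.0]]
left bolt 0.9 [195. 285.] [551.8 163.8]
left bolt 0.62 [185. 280.] [551.3 206.8]
middle bolt 0.92 [223. 315.] [581.2  39.8]
right bolt 0.71 [253. 343.] [600.3 -74.8]
left tab 0.8 [209. 272.] [514.6 150.7]
middle tab 0.65 [239. 299.] [538.3  24.4]
right tab 0.81 [266. 328.] [566.4 -77.1]
left hinge 0.94 [194. 314.] [625.3 167.2]
middle hinge 0.68 [222. 342.] [650.3  44. ]
right hinge 0.92 [248. 369.] [669.6 -58.7]
spanner 0.61 [268. 261.] [445.  27.]
paper_tape 0.85 [185. 280.] [581. 304.]
cutter 0.57 [325. 365.] [ 593. -212.]
brass_weight 0.98 [297. 406.] [ 698. -186.]
pen 0.67 [254. 341.] [632.   3.]
```

```bash
cat > fit.py <<'E'
from h import *
from scipy.optimize import least_squares
X=dict(bolt=(0,85),tab=(-40,62.5),hinge=(74,63));Y=dict(left=120,middle=0,right=-120)
def world(q,a,k):
    c,s=np.cos(q[2]),np.sin(q[2]);x,z=X[k];y=Y[a]
    return np.array([q[0]+c*x-s*y,q[1]+s*x+c*y,z])
E
python3 - <<'E'
from fit import *
P={n:imaging.get_image(n) for n in("top","side")}
O=[]
for n,p in P.items():
    for k in X:
        for a in Y:
            r=imaging.tip_of(p,f"{a}_{k}")
            if r: O.append((n,a,k,r[0]["point"]))
def res(q,names=("top","side")): return np.concatenate([proj(P[n],world(q,a,k))-rc for n,a,k,rc in O if n in names])
for names in (("top",),("side",),("top","side")):
    f=least_squares(lambda q:res(q,names),[575,45,.2],loss="soft_l1");print(names,f.x.round(3),f.cost)
q=f.x;print(res(q).reshape(-1,2).round(1).tolist());np.save("q.npy",q)
for a in Y: print(a,[world(q,a,k).round(1).tolist() for k in X])
ims=[]
for n,(r,c) in dict(top=(260,300),side=(240,310)).items():
    im=cv2.resize(P[n]["img"][r-100:r+100,c-130:c+130],None,fx=3,fy=3,interpolation=cv2.INTER_CUBIC)[:,:]
    for k in X:
        for a in Y:
            rc=proj(P[n],world(q,a,k));cv2.circle(im,(int((rc[1]-c+130)*3),int((rc[0]-r+100)*3)),3,(0,0,255),-1)
    cv2.imwrite(f"pics/{n}1.png",im)
E
```

```text
('top',) [5.78906e+02 4.67820e+01 2.24000e-01] 13.405371740135692
('side',) [5.77983e+02 4.19430e+01 2.18000e-01] 8.111694734041983
('top', 'side') [5.78579e+02 4.55060e+01 2.24000e-01] 25.560416926123263
[[-4.5, 0.7], [-0.8, 0.6], [1.7, 3.6], [2.5, 1.2], [1.3, 1.6], [-0.6, -1.7], [0.2, -0.2], [-1.7, 0.4], [1.0, 0.1], [-0.4, -2.4], [-0.1, -2.0], [-1.0, 0.6], [-0.6, -0.6], [-3.6, 0.3], [-1.0, -1.4], [-2.1, 1.1], [-1.5, 1.4]]
left [[551.9, 162.5, 85.0], [512.9, 153.6, 62.5], [624.0, 179.0, 63.0]]
middle [[578.6, 45.5, 85.0], [539.6, 36.6, 62.5], [650.7, 62.0, 63.0]]
right [[605.3, -71.5, 85.0], [566.3, -80.4, 62.5], [677.4, -55.0, 63.0]]
```

View pics/top1.png

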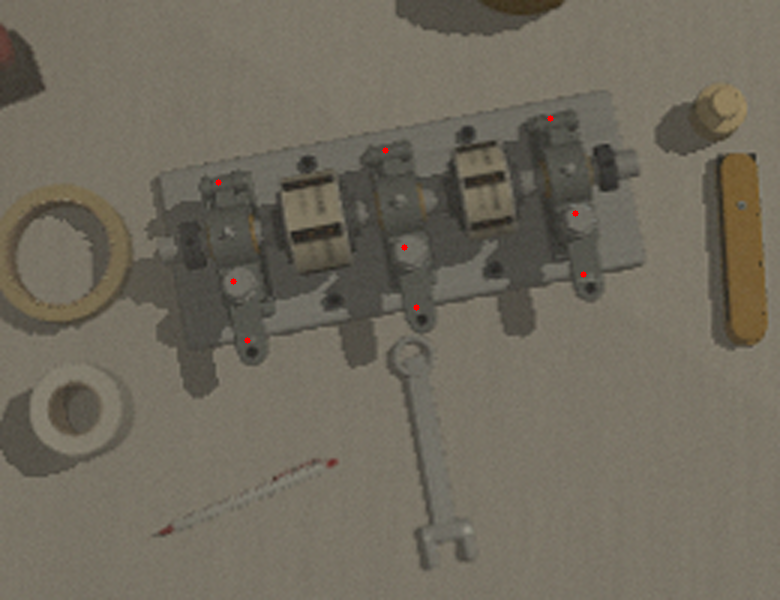

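View pics/side1.png

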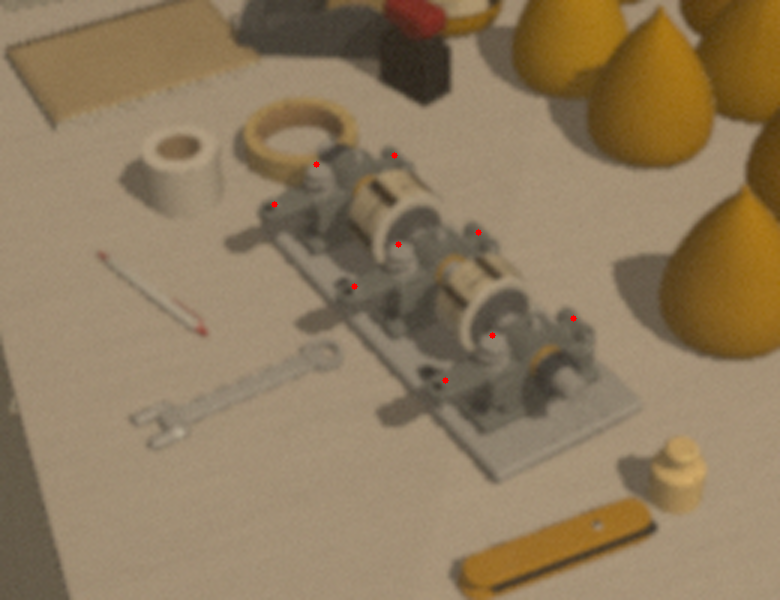

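The pictures show the stand in good agreement with the fit. The visible heads lie about 3 mm nearer and to the right of the fitted dots: middle head at crop (410,252), dot at (405,247). So I take the middle bolt at about (576.5, 43), yaw 0.224.

Call:
step_arm(
  rows=[
    [[0, 0, 0, -8.75], [0, 0, 0, -8.75], [0, 0, 0, -8.75], [0, 0, 0, -8.75], [-22, -55, 0, 0], [-22, -55, 0, 0], [-22, -55, 0, 0], [-22, -55, 0, 0], [-22, -55, 0, 0], [-22, -55, 0, 0]],
  ],
  grip=0,
)

```text
t: 3.85
tcp_pos: [447.9, 308.4, 245.5]
tool_rot: [0.0, -0.112, 0.994, 0.0]
ft_force: [1.2, 0.4, 0.6]
grip_width: -0.1
grip_force: 0.0
```

Call:
step_arm(
  rows=[
    [[-22, -55, 0, 0], [-22, -55, 0, 0], [-22, -55, 0, 0], [-2, -4, 0, 0], [0, 0, 30, 0], [0, 0, 30, 0], [0, 0, 30, 0], [0, 0, 25, 0], [0, 0, 0, 0], [0, 0, 0, 0]],
  ],
)

```text
t: 5.1
tcp_pos: [551.2, 160.9, 131.2]
tool_rot: [0.0, -0.113, 0.994, 0.0]
ft_force: [-0.3, 0.3, 0.3]
grip_width: 0.0
grip_force: 0.0
```

```bash
python3 - <<'E'
from fit import *
s=env.read_state();print(s["t"],s["tcp_pos"],R.from_quat(np.roll(s["tool_rot"],-1)).as_matrix().round(3).tolist(),s["grip_width"],s["ft_force"])
q=np.load("q.npy");B=world([576.5,43,.224],"left","bolt")
ims=[]
for n in("top","side"):
    p=imaging.get_image(n);im=p["img"].copy()
    tip=np.array(s["tcp_pos"])+[0,0,-14];rc=proj(p,B).astype(int)
    r,c=rc; f=5;crop=cv2.resize(im[r-60:r+60,c-40:c+40],None,fx=f,fy=f,interpolation=cv2.INTER_CUBIC)
    for X_,col in((B,(0,0,255)),(tip,(0,255,0))):
        v=proj(p,X_);cv2.circle(crop,(int((v[1]-c+40)*f),int((v[0]-r+60)*f)),3,col,-1)
    ims.append(crop)
cv2.imwrite("pics/b.png",np.hstack(ims)[:600])
E
```

```text
5.1 [551.18411188 160.92426634 131.16276737] [[-0.975, -0.224, 0.001], [-0.224, 0.975, 0.0], [-0.001, 0.0, -1.0]] 0.03825078875699862 [-0.31884111  0.27258385  0.33172665]
```

View pics/b.png

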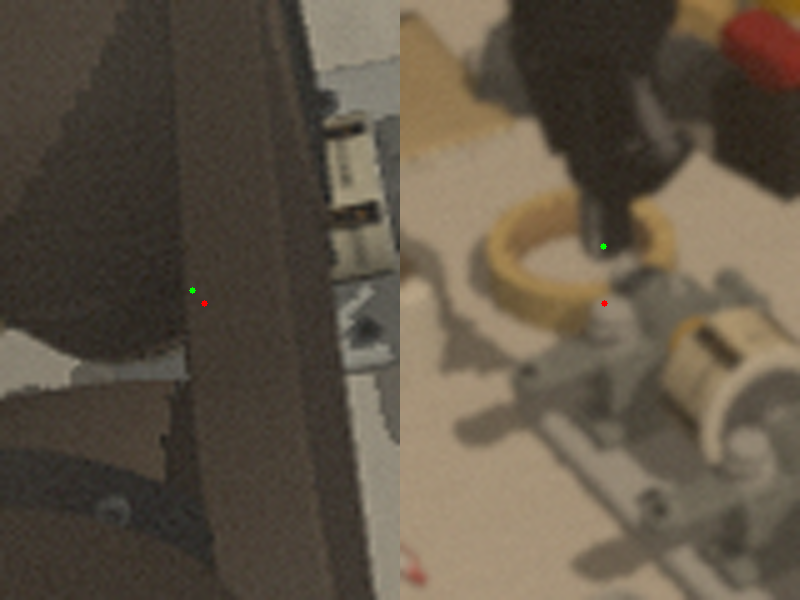

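The side view shows the fingertip at about (608,250), directly above the left head at about (610,305). Both are offset from their dots the same way, so the tool is lined up. Now tapping.

Call:
step_arm(
  rows=[
    [[0, 0, 14, 0], [0, 0, 13, 0], [0, 0, 1, 0], [0, 0, 1, 0], [0, 0, 1, 0], [0, 0, 1, 0], [0, 0, 1, 0], [0, 0, 1, 0], [0, 0, 0, 0], [0, 0, 0, 0]],
  ],
)

```text
t: 6.45
tcp_pos: [551.1, 160.5, 99.4]
tool_rot: [0.001, -0.112, 0.994, 0.0]
ft_force: [-10.3, -3.2, 38.8]
grip_width: 0.3
grip_force: 19.0
```

Left resists at 39 N with the tip at 85.4 mm, so it is tight. On to the middle.

Call:
step_arm(
  rows=[
    [[0, 0, -15, 0], [0, 0, -18, 0], [0, -40, 0, 0], [0, -40, 0, 0], [0, -40, 0, 0], [0, 0, 0, 0], [0, 0, 15, 0], [0, 0, 12, 0], [0, 0, 0, 0], [0, 0, 0, 0]],
  ],
)

```text
t: 7.7
tcp_pos: [577.6, 44.0, 103.1]
tool_rot: [-0.0, -0.113, 0.994, 0.0]
ft_force: [0.8, -0.1, 0.2]
grip_width: 0.1
grip_force: 0.0
```

Call:
step_arm(
  rows=[
    [[0, 0, 1, 0], [0, 0, 1, 0], [0, 0, 1, 0], [0, 0, 1, 0], [0, 0, 1, 0], [0, 0, 0.5, 0], [0, 0, 0, 0], [0, 0, 0, 0], [0, 0, 0, 0], [0, 0, 0, 0]],
  ],
)

```text
t: 8.95
tcp_pos: [577.8, 43.4, 99.4]
tool_rot: [0.0, -0.112, 0.994, -0.0]
ft_force: [-9.4, -0.7, 31.5]
grip_width: -0.1
grip_force: 16.0
```

Middle is tight too (31 N at the same height). Tapping the right one.

Call:
step_arm(
  rows=[
    [[0, 0, -15, 0], [0, 0, -17.5, 0], [0, -40, 0, 0], [0, -40, 0, 0], [0, -40, 0, 0], [0, 0, 0, 0], [0, 0, 15, 0], [0, 0, 12, 0], [0, 0, 0, 0], [0, 0, 0, 0]],
  ],
)

```text
t: 10.2
tcp_pos: [604.4, -73.0, 103.2]
tool_rot: [-0.0, -0.113, 0.994, 0.0]
ft_force: [0.5, -0.8, 0.0]
grip_width: -0.2
grip_force: 0.0
```

Call:
step_arm(
  rows=[
    [[0, 0, 1, 0], [0, 0, 1, 0], [0, 0, 1, 0], [0, 0, 1, 0], [0, 0, 1, 0], [0, 0, 0.5, 0], [0, 0, 0, 0], [0, 0, 0, 0], [0, 0, 0, 0], [0, 0, 0, 0]],
  ],
)

```text
t: 11.45
tcp_pos: [604.5, -73.5, 97.8]
tool_rot: [0.0, -0.112, 0.994, -0.0]
ft_force: [-0.7, -1.0, 2.2]
grip_width: -0.1
grip_force: 0.9
```

Call:
step_arm(
  rows=[
    [[0, 0, 1, 0], [0, 0, 1, 0], [0, 0, 1, 0], [0, 0, 0, 0], [0, 0, 0, 0], [0, 0, 0, 0], [0, 0, 0, 0], [0, 0, 0, 0], [0, 0, 0, 0], [0, 0, 0, 0]],
  ],
)

```text
t: 12.7
tcp_pos: [604.5, -73.5, 94.8]
tool_rot: [0.0, -0.112, 0.994, -0.0]
ft_force: [-0.2, -0.4, 3.1]
grip_width: 0.2
grip_force: 1.4
```

Right gives well below 4 N over 4 mm, so it is the loose one. Release it, move back to its tab and straddle it.

Call:
step_arm(
  rows=[
    [[0, 0, -15, 0], [0, 0, -20, 0], [20, 0, 0, 0], [20, 0, 0, 0], [0, 0, 0, 0], [0, 0, 0, 0], [0, 0, 0, 0], [0, 0, 0, 0], [0, 0, 0, 0], [0, 0, 0, 0]],
  ],
  grip=0.6,
)

```text
t: 13.95
tcp_pos: [565.5, -82.4, 129.7]
tool_rot: [-0.0, -0.112, 0.994, -0.0]
ft_force: [0.1, 0.1, -0.2]
grip_width: 51.5
grip_force: 0.0
```

Call:
step_arm(
  rows=[
    [[0, 0, 12, 0], [0, 0, 12, 0], [0, 0, 12, 0], [0, 0, 12, 0], [0, 0, 12, 0], [0, 0, 12, 0], [0, 0, 0, 0], [0, 0, 0, 0], [0, 0, 0, 0], [0, 0, 0, 0]],
  ],
)

```text
t: 15.2
tcp_pos: [565.7, -82.5, 58.2]
tool_rot: [0.0, -0.112, 0.994, -0.0]
ft_force: [-0.6, -0.4, 0.5]
grip_width: 51.3
grip_force: 0.0
```

```bash
python3 - <<'E'
from fit import *
p=imaging.get_image("side");r,c=proj(p,world([576.5,43,.224],"right","tab")).astype(int)
cv2.imwrite("pics/c.png",cv2.resize(p["img"][r-60:r+60,c-80:c+80],None,fx=5,fy=5,interpolation=cv2.INTER_CUBIC))
s=env.read_state();print(s["tcp_pos"],s["ft_force"],s["grip_width"])
E
```

```text
[565.65168229 -82.45839719  58.1206779 ] [-0.8638566  -0.38990712  0.1074018 ] 51.32775396469171
```

View pics/c.png

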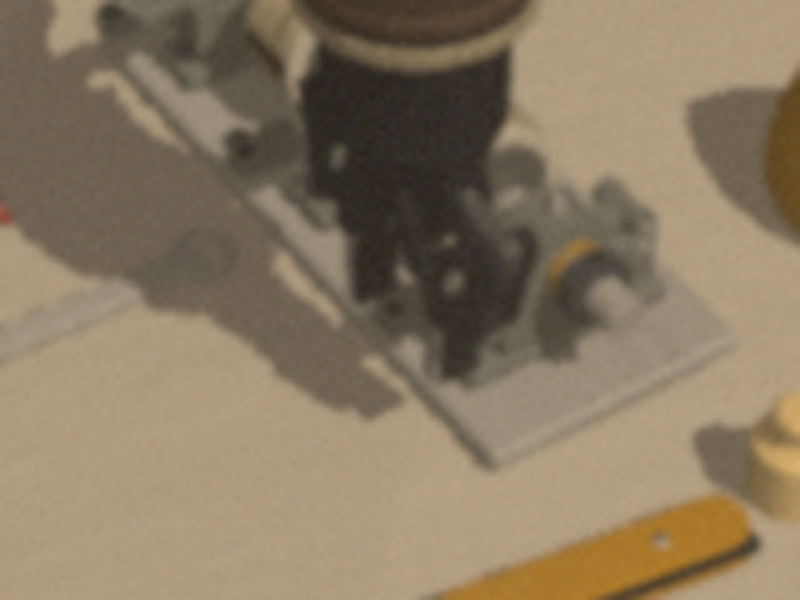

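The fingers stand either side of the right tab (tips at about (370,290) and (460,370), tab end between them near (400,310)). Closing now.

Call:
step_arm(
  rows=[
    [[0, 0, 0, 0], [0, 0, 0, 0], [0, 0, 0, 0], [0, 0, 0, 0], [0, 0, 0, 0], [0, 0, 0, 0], [0, 0, 0, 0], [0, 0, 0, 0], [0, 0, 0, 0], [0, 0, 0, 0]],
  ],
  grip=0,
)

```text
t: 16.5
tcp_pos: [565.3, -81.8, 58.1]
tool_rot: [-0.0, -0.112, 0.994, 0.0]
ft_force: [-1.2, 7.4, 7.3]
grip_width: 20.7
grip_force: 58.3
```

Call:
step_arm(
  rows=[
    [[-0.2, 0, -6, 0], [-0.5, 0, -6, 0], [-0.8, 0, -5.9, 0], [-1.1, 0, -5.9, 0], [-1.4, 0, -5.8, 0], [-1.7, 0, -5.7, 0], [-2, 0, -5.6, 0], [-2.3, 0, -5.5, 0], [-2.6, 0, -5.4, 0], [-2.8, 0, -5.2, 0]],
  ],
)

```text
t: 17.75
tcp_pos: [579.8, -78.5, 114.6]
tool_rot: [-0.001, -0.112, 0.994, 0.0]
ft_force: [-0.5, 5.0, -7.6]
grip_width: 20.7
grip_force: 58.9
```

Call:
step_arm(
  rows=[
    [[-3.1, 0, -5.1, 0], [-3.4, 0, -4.9, 0], [-3.6, 0, -4.7, 0], [-3.9, 0, -4.5, 0], [-4.1, 0, -4.3, 0], [-4.3, 0, -4.1, 0], [-4.5, 0, -3.9, 0], [-4.7, 0, -3.6, 0], [-4.9, 0, -3.4, 0], [0, 0, 0, 0]],
  ],
)

```text
t: 19.0
tcp_pos: [615.8, -70.6, 153.3]
tool_rot: [-0.0, -0.112, 0.994, 0.0]
ft_force: [-2.7, 4.8, -4.0]
grip_width: 20.6
grip_force: 59.1
```

```bash
python3 - <<'E'
from fit import *
p=imaging.get_image("side");r,c=proj(p,[600,-75,120]).astype(int)
cv2.imwrite("pics/d.png",cv2.resize(p["img"][r-75:r+75,c-100:c+100],None,fx=4,fy=4,interpolation=cv2.INTER_CUBIC))
s=env.read_state();print(s["tcp_pos"],s["ft_force"],s["grip_width"],s["grip_force"])
E
```

```text
[615.7004749  -70.57913225 153.26398145] [-2.7582892   3.85489663 -3.94318304] 20.51830572293099 59.07524362206459
```

View pics/d.png

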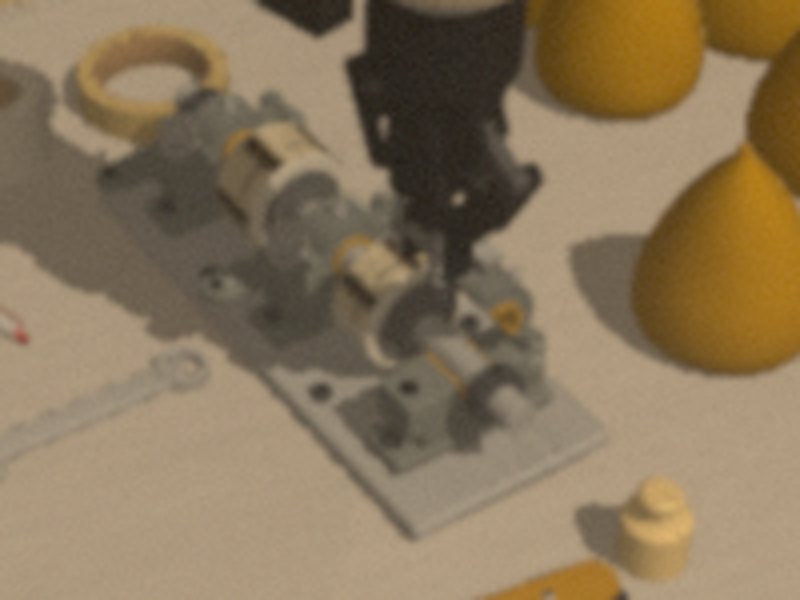

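The right cap is swung up: the bearing is exposed at about (440,350), and the open cap is held by the fingers near (480,290). The rise of 95 mm on a 114 mm radius is about 57°, with 59 N of grip. The bystanders in view (tape ring, spanner, brass weight) are untouched.

```bash
python3 -c "
from station import workorder
print(workorder.job_done())"
```

```text
the job is handed in; nothing more can be done
None
```

The right bolt is the loose one: the left and middle heads did not yield, and the right went down about 4 mm under 3 N. I handed the job in with the gripper still holding the right bearing's cap open at about 57°.

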